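# Blank off the wash-water outlet with a two-arm cam coupler

### The job

Close off the wash-water outlet before packing starts: set the cap coupler upright over the outlet's stub with its two cam arms still raised, and press it gently straight down by feel until it is fully home and the stiff seal ring is pressed right down. Then swing both cam arms down together, neither one ahead on its own, until both lie flat against the coupler's sides, and let go. Never push the coupler against the outlet with more than 40 N, and leave the other things on the table where they are.

Things in the scene. Friction and masses are not known exactly. Their poses are not given: they have to be found in the camera images.
- coupler_center (a point): Cap coupler (loose, about 0.33 kg, cast aluminium): upright cup, mouth down, 46 mm outside diameter, bore 35 mm wide and 29 mm deep. Its flat top is 32 mm, the grip block on it 46 mm above the mouth's rim. This point is on the axis, 23 mm above the rim; z up, the two cam arms hinged on the +y and -y sides. At the start it stands on the table, left or right; the outlet is on the other side.
- coupler_block (a point): Centre of the coupler's grip block: 26 mm along the coupler's x, 30 mm along its y, 14 mm tall. The point is 16 mm above coupler_center, 7 mm above the flat top round the block, 7 mm below the block's top. Axes as coupler_center.
- cam_left (a joint): Steel cam arm on the coupler's +y side; its hinge runs along the coupler's x, 25 mm from the axis and 5 mm below coupler_center. In rad: 0 = sticks out level, negative = raised (stop at -0.9), 1.57 = down flat against the side (hard stop). Friction of about 0.06 N m keeps it where it is left. With both arms down their outer faces are 62 mm apart.
- cam_right (a joint): The same arm on the -y side, mirrored; same values. At the arm's root is a cam lobe, 9 mm from the hinge, that swings under the stub's lip when the coupler is home; if the coupler stands high the lobes meet the lip and the arms can jam.
- cam_left_tip (a point): Point on the +y arm 52 mm from its hinge, mid-thickness. The arm is a flat strip 14 mm wide, 6 mm thick, 60 mm long from the hinge; when level its underside is at the hinge's height. z is normal to its broad face (up when level, outward when down).
- cam_right_tip (a point): The same point on the -y arm.
- outlet_axis (a point): Wash-water outlet (fixed): 120 mm square foot plate, 12 mm thick, with an upright 42 mm round sleeve; this point is on its axis at the sleeve's top, 75 mm above the table, z up. A screwed-in stub stands out of it, for the coupler to fit over any way round. How far is not measured: the coupler's rim, when home, is 22 to 38 mm above this point.
- seal (a joint): Stiff rubber ring round the foot of the stub, under the coupler's rim. In m: 0 = up, 0.007 = pressed right down (firm stop, coupler home). It moves at about 12 N of push, more than the coupler weighs, and stays there. The stub has a 32 mm lip (1.5 mm play all round in the coupler) over a 23 mm neck; its nose tapers to 22 mm and ends 27 mm above the rim's home height.
- plug: Plain aluminium plug without arms, 44 mm diameter, 34 mm tall, bystander between the task's things; origin under its centre.
- spare_ring: Spare rubber ring, 46 mm diameter, 6 mm thick, lying flat, bystander; origin under its centre.
- spanner: Steel spanner 150 mm long lying flat, bystander; origin in its middle.
- spray: White bottle, 68 mm diameter, 150 mm tall, bystander; origin under its centre.
- jar: Clear jar with white lid, 72 mm diameter, 90 mm tall, bystander; origin under its centre.
Things that resemble listed ones, but are neither listed nor needed, are in the scene too. Leave any blue or purple look-alike of the part that bears coupler_center alone.

How it is judged:
On the way, in this order (a step that is already met when the one before it is completed fails the run):
1. the coupler is upright and fully home on the outlet, seal ring pressed down, with both cam arms still raised (horizontal distance between coupler_center and outlet_axis below 0.004 m and value of joint seal above 0.006 m and angle between coupler_center's own z axis and vertical below 0.06 rad and value of joint each of cam_left, cam_right below 0.4 rad), for 0.2 s.
2. both cam arms are swung down flat against the coupler's sides (horizontal distance between coupler_center and outlet_axis below 0.004 m and value of joint seal above 0.006 m and angle between coupler_center's own z axis and vertical below 0.06 rad and value of joint each of cam_left, cam_right above 1.42 rad), for 0.2 s.
At the end, for the whole second after the job is handed in: The coupler is at rest, upright (within 0.06 rad) on the outlet's axis (within 4 mm), the seal ring pressed down by more than 6 of its 7 mm, and both cam arms are down, past 1.42 rad of 1.57 (all of step 2 and linear speed of coupler below 0.01 m/s and angular speed of coupler below 0.1 rad/s); the robot touches nothing.
It fails at once if one cam arm is pushed well down (past 1.0 rad) while the other is still up (before 0.35 rad) ((value of joint cam_left above 1 rad and value of joint cam_right below 0.35 rad) or (value of joint cam_right above 1 rad and value of joint cam_left below 0.35 rad)).
It fails at once if the coupler is forced against the outlet with more than 40 N (contact force between coupler and outlet above 40 N).
It fails at once if a bystander is moved by more than 30 mm (distance of any of plug, spare_ring, spanner, spray, jar from where it was at the start of the episode above 0.03 m).
It also fails if it takes over 59 s, if anything falls off the work surface, if the arm or the gripper's body presses on something with over 40 N, if the wrist force passes 120 N, or if a joint passes its speed limit or range.

### The arm

A 6-joint arm with a two-finger parallel gripper is mounted at the origin on the work surface. World frame = base frame: x ahead of the robot, y to its left, z up, the work surface at z = 0. Lengths are in m, angles in rad, forces in N, time in s.
With the tool pointing down it reaches from about 0.225 to 0.875 m from the base axis. Payload 3.4 kg.
Tool frame: the origin (TCP) lies at the very end of the fingers, on their centre line; the grasp point (between the pads) lies 19 mm behind it; z points along the fingers, x is the direction in which the jaws open and shut, and the axes are right-handed (so a half turn about z gives the same grasp; the last joint's range is limited). The gripper opens to 85 mm and grips with 20 to 120 N. Pads are 22 mm wide; open, the fingers measure 114 mm over their backs; the gripper's body (76 mm by 85 mm) begins 54 mm behind the grasp point. The pads swing forward as they close: fully open they stand 13 mm farther back than shut.
Start: joints at [-0.121, 0.276, 1.505, -0, 1.361, -0.121], TCP at [0.575, -0, 0.231] pointing down, gripper open.
Joint ranges: [-2.89, 2.89], [-0.75, 2.08], [0.22, 2.7], [-1.18, 4.32], [0.11, 2.71], [-2.7, 2.7]. Speed limits (rad/s): [2.57, 2.57, 3.14, 3.14, 3.14, 3.14].

### API

Orientations are given as a unit quaternion [w, x, y, z].
In Python, from rig import manip gives the robot as it stands.
- The arm moves only by the tool send_rows, never from a script. Its argument "increments" is a list of rows, each a list of 5 numbers: the opening, from 0 (shut) to 1 (fully open), then the shift along the tool's x, y, z in m, then the turn about the tool's z in rad. A call has 1 to 8 rows; each row shifts and turns the commanded pose from where the row before left it, along the tool's axes as they then stand; what a row does not reach is not made up. A row lasts 1/8 s, in which the tool goes at most 62.5 mm and 10.7 degrees, less where a joint would pass 70% of its speed; a pose out of reach is approached as far as the arm can. A call is refused whole if a number of a shift passes 0.0625 or a number of a turn 0.188, either way. A call with a gripper value outside its range is refused whole. The fingers move at their own pace and stop on an object; "squeeze" is the grip in N (left out, the last holds). Time passes only in rows, so rows that do not move let the fingers close. It gives the time, the measured TCP pose, the force and the opening at its end, in the units of the state.
- manip.get_state(): the state, without advancing time (a new reading comes with each control period).
- manip.get_image(name): name is "scene" or "side" or "wrist"; returns the picture (480x640x3 uint8, red, green, blue); there is no depth.
- manip.calibration(name): a dict with "fx", "fy", "cx", "cy" (pixels), "camera_from_world" (4x4, takes a point from world to camera coordinates). Camera axes: x right, y up, looking along -z (the intrinsics and any distortion apply to the point x, -y, -z); pixel columns grow to the right and rows downward; lengths in m; the calibration is good to about 2 mm. A picture is of the moment at which its call begins: read the wrist's pose just before it. calibration takes no time and is no camera call; for the wrist camera it gives the pose at the moment of the call.
- manip.sign_off(): hands the job in, once; it reports no verdict.
The state is a dict: "clock": time; "qpos": joint angles; "qd": joint speeds; "effort": joint torques, N m; "position": TCP position; "ee_rot": TCP orientation; "contact_force": force on the tool from outside, world axes, zero at the start; "moment": the same for the moment, N m; "width": finger opening in m.
Only numpy, scipy, OpenCV 4.12 (cv2) and the standard library are available. Lean on these libraries where they do the work, as an engineer would, in place of code of your own. Each camera call takes 0.05 s, during which the arm holds its last target.

## Working session

There is one attempt and no reset: what is moved stays moved. The work goes in short steps, Python scripts to look and compute and a tool call to move; the robot and the scene stay as the last step left them, time stands still between calls to the robot, and variables do not carry over. Pictures are saved under pics/ and viewed, and the job is handed in when it is done.

Besides the shell and the picture viewer there is one more tool, called after "Call:" as name(argument=value, ...), one argument or row to a line, values as JSON. send_rows: Moves the arm, as the interface text tells. Its arguments: {"type":"object","properties":{"increments":{"type":"array","items":{"type":"array","items":{"type":"number"}}},"squeeze":{"type":"number"}},"required":["increments"]}

```bash
mkdir -p pics; ls
python3 - <<'E'
from rig import manip
import cv2,numpy as np
print(manip.get_state())
for n in ["scene","side","wrist"]:
    c=manip.calibration(n); print(n,{k:(np.round(v,4).tolist() if not isinstance(v,str) else v) for k,v in c.items()})
    cv2.imwrite(f"pics/{n}0.png",manip.get_image(n)[:,:,::-1])
E
```

```text
pics
{'clock': 0.0, 'qpos': array([-1.20995067e-01,  2.76556844e-01,  1.50613227e+00,  3.09029803e-05,
        1.36070042e+00, -1.20992312e-01]), 'qd': array([ 0.0029623 ,  0.00012135, -0.00011635, -0.00083658,  0.00120597,
       -0.00056912]), 'effort': array([ 6.20495921e-04, -4.16768074e+01, -2.45808578e+01, -1.52056768e-04,
        1.11346930e-02,  1.69860516e-05]), 'position': array([5.74469357e-01, 7.30652150e-05, 2.30461815e-01]), 'ee_rot': array([-1.23438665e-04,  9.99999596e-01, -4.61366932e-06, -8.90046127e-04]), 'contact_force': array([0.35179104, 0.57861109, 0.04542439]), 'moment': array([0.03770297, 0.02624769, 0.01360124]), 'width': 0.08539780211354948}
scene {'fx': 488.6462, 'fy': 488.6462, 'cx': 317.2088, 'cy': 238.2321, 'camera_from_world': [[0.6762, 0.7366, -0.0133, -0.3255], [-0.63, 0.5874, 0.5079, 0.2329], [0.3819, -0.3351, 0.8613, -1.3408], [0.0, 0.0, 0.0, 1.0]]}
side {'fx': 530.4154, 'fy': 530.4154, 'cx': 325.4336, 'cy': 245.8676, 'camera_from_world': [[-0.7497, 0.6614, 0.0195, 0.3323], [-0.4794, -0.5633, 0.673, 0.1662], [0.4561, 0.4952, 0.7394, -1.7494], [0.0, 0.0, 0.0, 1.0]]}
wrist {'fx': 404.5491, 'fy': 404.5491, 'cx': 312.2702, 'cy': 239.1689, 'camera_from_world': [[1.0, 0.0002, -0.002, -0.5736], [-0.0007, 0.9649, -0.2625, 0.0336], [0.0019, 0.2625, 0.9649, -0.3774], [0.0, 0.0, 0.0, 1.0]]}
```

View pics/scene0.png

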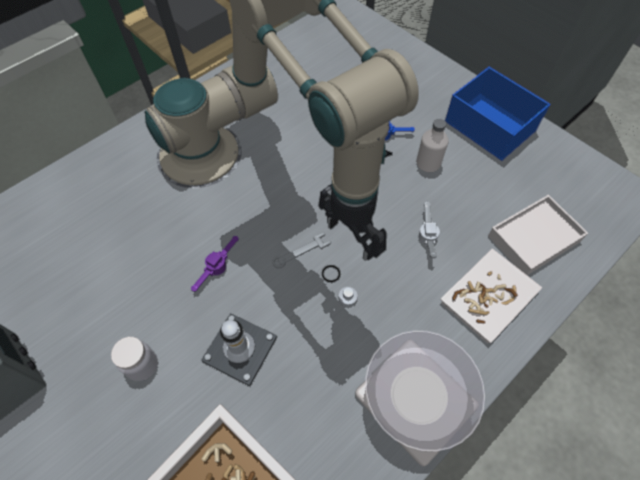

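View pics/side0.png

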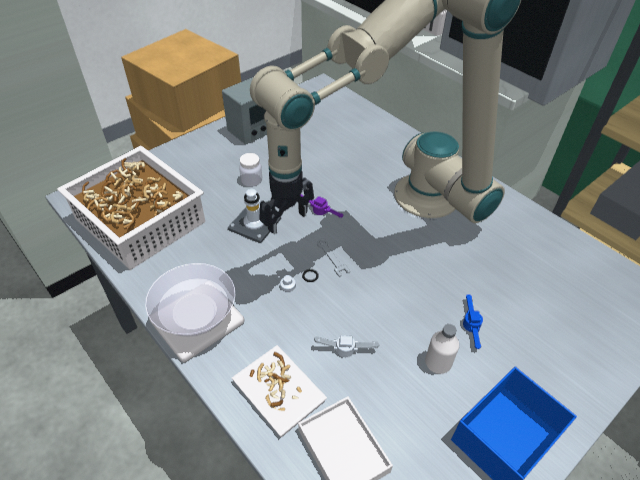

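View pics/wrist0.png

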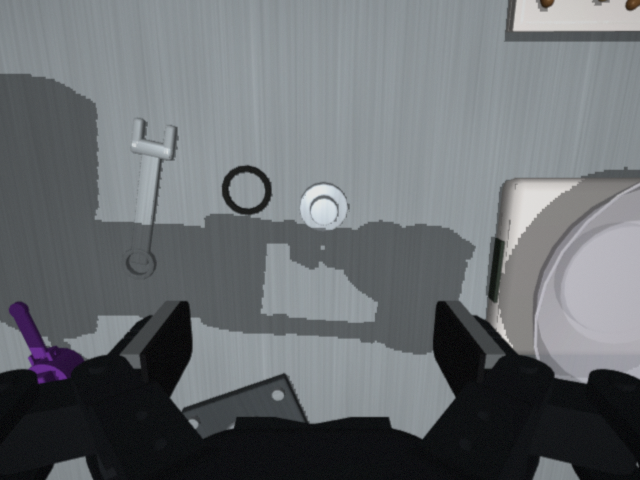

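```bash
cat > h.py <<'E'
from rig import manip
import cv2,numpy as np
from scipy.optimize import least_squares
def proj(c,P):
    T=np.array(c["camera_from_world"]);P=np.atleast_2d(P)
    q=P@T[:3,:3].T+T[:3,3]
    return np.c_[c["fx"]*q[:,0]/-q[:,2]+c["cx"], c["fy"]*-q[:,1]/-q[:,2]+c["cy"]]
def ray(c,u,v):
    T=np.array(c["camera_from_world"]);R=T[:3,:3];o=-R.T@T[:3,3]
    d=R.T@np.array([(u-c["cx"])/c["fx"],-(v-c["cy"])/c["fy"],-1]);return o,d
def onz(c,u,v,z):
    o,d=ray(c,u,v);return o+d*(z-o[2])/d[2]
def tri(obs):
    A=np.zeros((3,3));b=np.zeros(3)
    for c,u,v in obs:
        o,d=ray(c,u,v);d=d/np.linalg.norm(d);M=np.eye(3)-np.outer(d,d);A+=M;b+=M@o
    x=np.linalg.solve(A,b);return x,[np.round(proj(c,x)[0]-[u,v],1) for c,u,v in obs]
def crop(src,dst,u,v,w,h,k):
    im=cv2.imread(src)[v:v+h,u:u+w];cv2.imwrite(dst,cv2.resize(im,None,fx=k,fy=k,interpolation=cv2.INTER_CUBIC))
E
python3 - <<'E'
from h import *
crop("pics/scene0.png","pics/c1.png",390,190,80,80,7)
crop("pics/side0.png","pics/c2.png",300,315,100,60,8)
crop("pics/scene0.png","pics/c3.png",190,300,100,90,6)
crop("pics/side0.png","pics/c4.png",215,170,80,80,7)
E
```

```text
(no output)
```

View pics/c1.png

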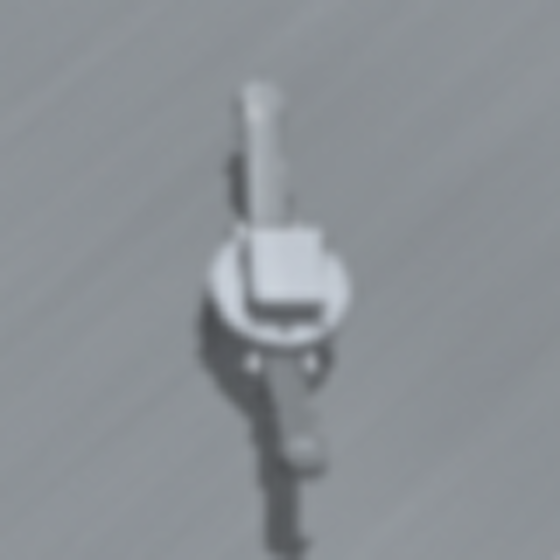

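View pics/c2.png

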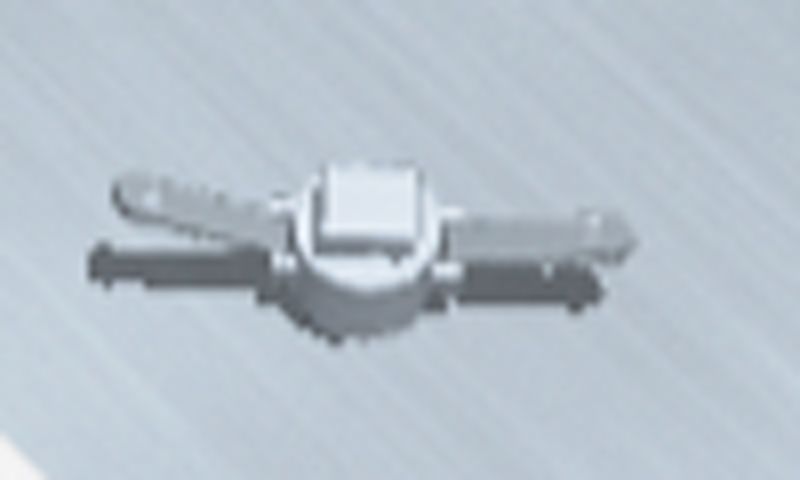

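View pics/c3.png

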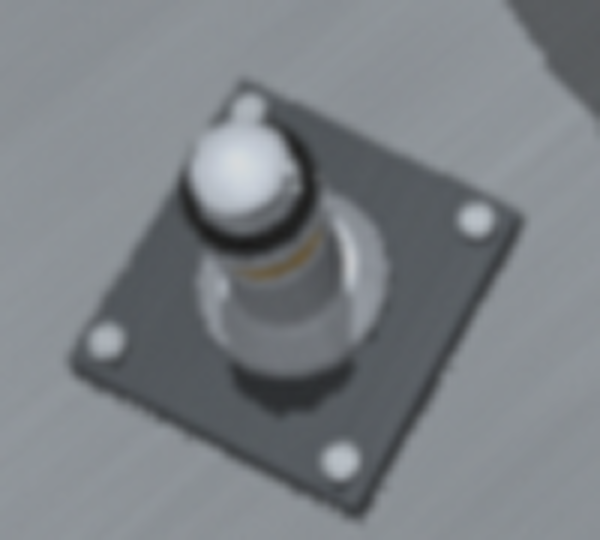

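View pics/c4.png

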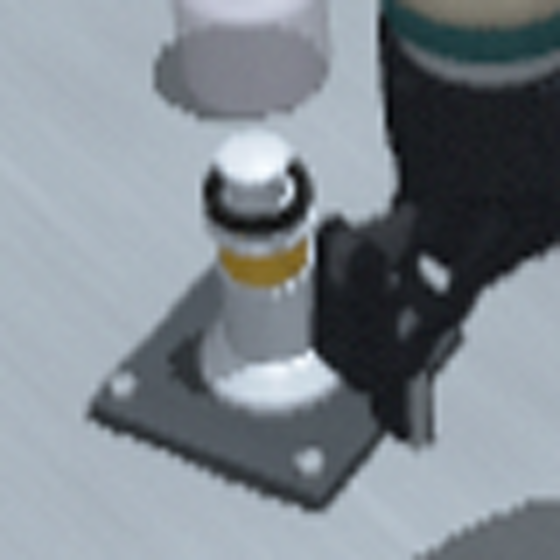

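Run:
```python
from h import *
S,D=manip.calibration("scene"),manip.calibration("side")
def s(x,y):return S,390+x/7-.4,190+y/7-.4
def d(x,y):return D,300+x/8-.4,315+y/8-.4
def s2(x,y):return S,190+x/6-.4,300+y/6-.4
def d2(x,y):return D,215+x/7-.4,170+y/7-.4
def show(n,o):
    x,r=tri(o);print(n,x.round(4),r)
show("blocktop",[s(287,265),d(372,200)])
for a in [s(287,265),d(372,200)]: print(onz(*a,.046))
show("disc",[s(282,288),d(368,228)])
# arm tips: -upper in scene
show("tipA",[s(260,90),d(630,240)]);show("tipB",[s(305,462),d(122,195)])
show("nose",[s2(238,172),d2(255,160)])
show("ringc",[s2(250,192),d2(258,198)])
show("sleeve/base top",[s2(478,218),d2(308,460)])
for p in [(248,107),(478,218),(342,460),(105,342)]: print(onz(*s2(*p),.014).round(4))
for p in [(123,385),(308,460)]: print(onz(*d2(*p),.014).round(4))
for n,u,v,z in [("plug",348,296,.03),("ring",331,273,.003),("spanner",302,250,.003)]: print(n,onz(S,u,v,z).round(3))
for n,u,v,z in [("spray",438,124,.15),("jar",128,352,.09),("purple",216,262,.04)]: print(n,onz(S,u,v,z).round(3))
```

```text
blocktop [0.6014 0.2536 0.047 ] [array([-0.3, -0.6]), array([-0.5,  0.4])]
[0.60270328 0.25361056 0.046     ]
[0.59925497 0.25314484 0.046     ]
disc [0.6024 0.254  0.0326] [array([-0.3, -0.5]), array([-0.5,  0.3])]
tipA [0.5434 0.3107 0.0328] [array([-0.3, -0.5]), array([-0.4,  0.3])]
tipB [0.6563 0.2007 0.045 ] [array([0., 0.]), array([ 0., -0.])]
nose [ 0.5109 -0.2569  0.1319] [array([-0.4, -0.7]), array([-0.4,  0.3])]
ringc [ 0.5114 -0.2563  0.1116] [array([-0.3, -0.5]), array([-0.3,  0.2])]
sleeve/base top [ 0.5397 -0.1935  0.0218] [array([-0.1, -0.2]), array([-0.1,  0.1])]
[ 0.4471 -0.2275  0.014 ]
[ 0.5376 -0.1924  0.014 ]
[ 0.5726 -0.2827  0.014 ]
[ 0.4829 -0.3185  0.014 ]
[ 0.5695 -0.2883  0.014 ]
[ 0.5351 -0.1999  0.014 ]
plug [ 0.591 -0.007  0.03 ]
ring [0.514 0.014 0.003]
spanner [0.422 0.005 0.003]
spray [0.451 0.428 0.15 ]
jar [ 0.398 -0.43   0.09 ]
purple [ 0.327 -0.173  0.04 ]
```

Call:
send_rows(
  increments=[
    [1,0.005,-0.04,0,0],
    [1,0.005,-0.05,0,0],
    [1,0.005,-0.05,0,0],
    [1,0.005,-0.05,0,0],
    [1,0.005,-0.04,0,0],
    [1,0.002,-0.0235,0,0],
  ],
  squeeze=60,
)

```text
clock: 0.9
position: [0.6018, 0.2554, 0.2307]
ee_rot: [0.0, 1.0, 0.001, -0.0]
contact_force: [-0.2, -0.3, 0.8]
width: 0.0854
```

Call:
send_rows(
  increments=[
    [1,0,0,0,-0.15],
    [1,0,0,0,-0.16],
    [1,0,0,0,-0.16],
    [1,0,0,0,-0.16],
    [1,0,0,0,-0.16],
    [1,0,0,0,0],
  ],
)

```text
clock: 1.65
position: [0.602, 0.2527, 0.2311]
ee_rot: [0.0, 0.924, 0.384, -0.0]
contact_force: [0.8, -0.2, -0.3]
width: 0.0852
```

```bash
cat > snap.py <<'E'
from h import *
import sys,json
def snap(names,tag):
    st=manip.get_state();print({k:np.round(st[k],4).tolist() for k in["clock","position","ee_rot","contact_force","width"]})
    out={}
    for n in names:
        c=manip.calibration(n);im=manip.get_image(n);cv2.imwrite(f"pics/{n}{tag}.png",im[:,:,::-1])
        json.dump({k:np.array(v).tolist() for k,v in c.items() if not isinstance(v,str)},open(f"pics/{n}{tag}.json","w"))
def cal(n,tag):return json.load(open(f"pics/{n}{tag}.json"))
if __name__=="__main__":snap(sys.argv[2:],sys.argv[1])
E
python3 snap.py 1 wrist
```

```text
{'clock': 1.65, 'position': [0.602, 0.2527, 0.2311], 'ee_rot': [0.0002, 0.9235, 0.3836, -0.0003], 'contact_force': [0.7833, -0.2161, -0.2836], 'width': 0.0852}
```

View pics/wrist1.png

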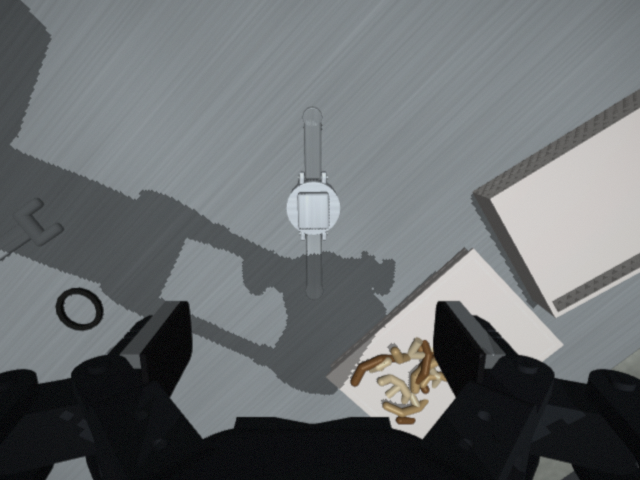

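Run:
```python
from snap import *
crop("pics/wrist1.png","pics/c5.png",275,95,80,215,3)
crop("pics/wrist1.png","pics/c6.png",280,165,70,80,7)
c=cal("wrist",1)
print(np.round(proj(c,[[.602,.2527,.231],[.602,.2527,.046]]),1))
```

```text
[[312.4 311.4]
 [312.6 213.5]]
```

View pics/c6.png

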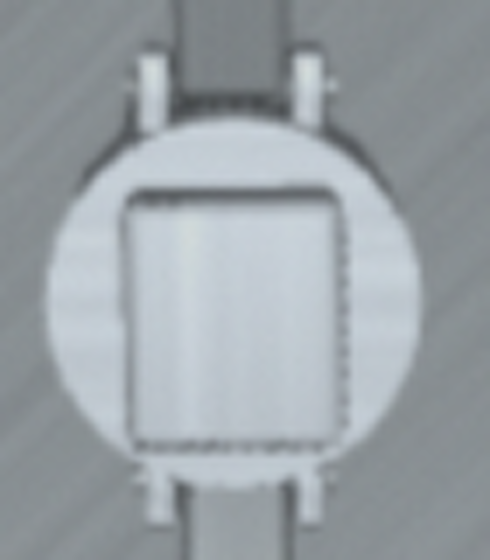

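View pics/c5.png

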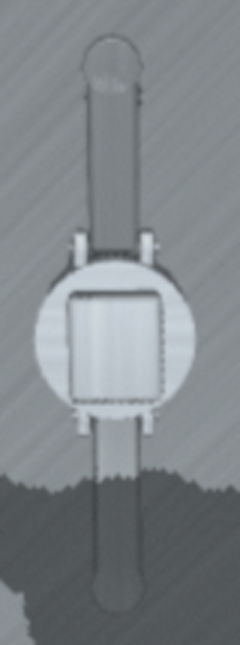

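Run:
```python
from snap import *
c=cal("wrist",1)
p=onz(c,313.0,211.1,.046);print(p)
d=p[:2]-[.602,.2527]
q=manip.get_state()["ee_rot"]
from scipy.spatial.transform import Rotation as R
M=R.from_quat(q[[1,2,3,0]]).as_matrix();print(M.T@np.r_[d,0])
a=onz(c,275+112/3,95+65/3,.04);b=onz(c,275+120/3,95+590/3,.04);print(np.degrees(np.arctan2(*(b-a)[1::-1])), np.degrees(np.arctan2(M[1,0],M[0,0])))
```

```text
[0.60083999 0.25437415 0.046     ]
[ 3.66135591e-04 -2.00358237e-03 -4.80734736e-07]
-43.95793733033808 45.07398842599686
```

Call:
send_rows(
  increments=[
    [1,0.0004,-0.002,0.04,-0.017],
    [1,0,0,0.05,0],
    [1,0,0,0.05,0],
    [1,0,0,0.04,0],
    [1,0,0,0.016,0],
    [1,0,0,0,0],
  ],
)

```text
clock: 2.45
position: [0.6007, 0.2549, 0.0348]
ee_rot: [-0.0, 0.92, 0.392, -0.001]
contact_force: [-0.3, -0.2, -0.1]
width: 0.0851
```

```bash
python3 snap.py 2 wrist
```

```text
{'clock': 2.45, 'position': [0.6007, 0.2549, 0.0348], 'ee_rot': [-0.0, 0.9199, 0.3921, -0.0007], 'contact_force': [-0.2893, -0.236, -0.101], 'width': 0.0851}
```

View pics/wrist2.png

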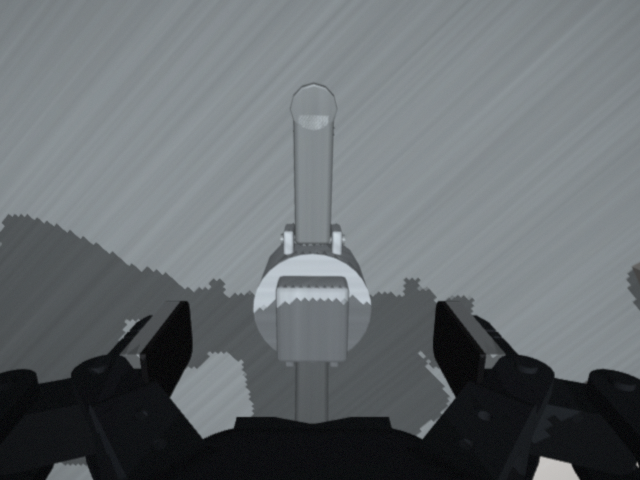

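Call:
send_rows(
  increments=[
    [0,0,0,0.001,0],
    [0,0,0,0,0],
    [0,0,0,0,0],
    [0,0,0,0,0],
    [0,0,0,0,0],
    [0,0,0,0,0],
    [0,0,0,0,0],
  ],
  squeeze=80,
)

```text
clock: 3.38
position: [0.6011, 0.2551, 0.0354]
ee_rot: [0.0, 0.92, 0.393, 0.0]
contact_force: [-1.0, -0.8, 5.9]
width: 0.0238
```

```bash
python3 snap.py 3 wrist side; python3 -c "
from h import *
crop('pics/side3.png','pics/c7.png',280,280,140,100,5)"
```

```text
{'clock': 3.375, 'position': [0.6011, 0.2551, 0.0354], 'ee_rot': [0.0002, 0.9197, 0.3926, 0.0004], 'contact_force': [-1.0203, -0.7819, 5.8984], 'width': 0.0238}
```

View pics/wrist3.png

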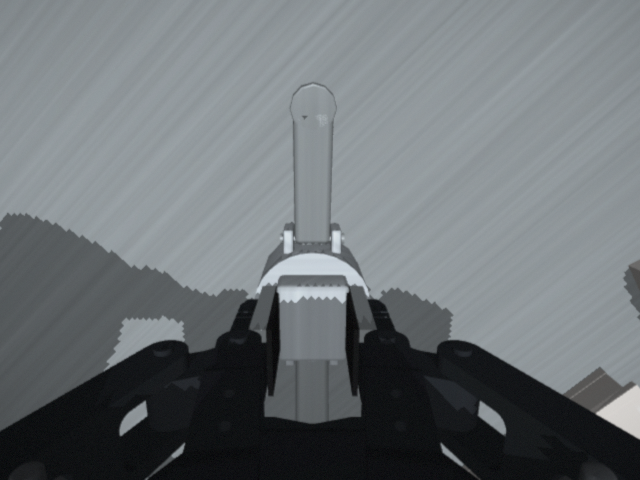

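View pics/c7.png

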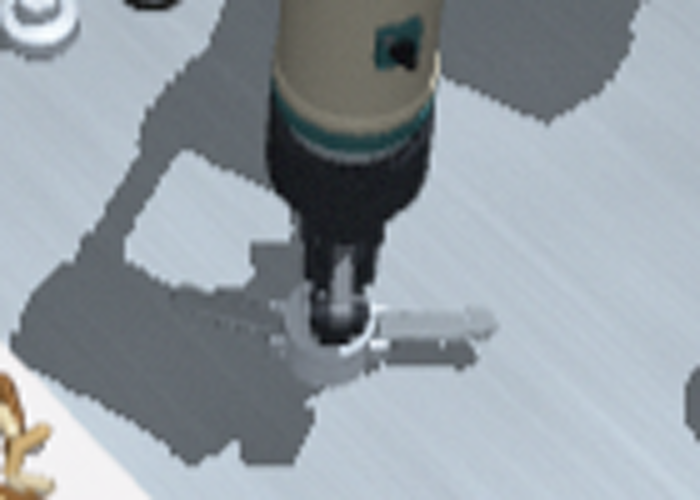

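Call:
send_rows(
  increments=[
    [0,0,0,-0.02,0],
    [0,0,0,-0.045,0],
    [0,0,0,-0.05,0],
    [0,0,0,-0.05,0],
    [0,0,0,-0.045,0],
    [0,0,0,-0.015,0],
  ],
)

```text
clock: 4.22
position: [0.6018, 0.2555, 0.2619]
ee_rot: [0.0, 0.92, 0.393, 0.002]
contact_force: [0.4, 0.2, -3.6]
width: 0.0236
```

Call:
send_rows(
  increments=[
    [0,-0.035,0.018,0,0],
    [0,-0.05,0.025,0,0],
    [0,-0.05,0.027,0,0],
    [0,-0.05,0.027,0,0],
    [0,-0.05,0.027,0,0],
    [0,-0.05,0.027,0,0],
    [0,-0.05,0.027,0,0],
    [0,-0.05,0.027,0,0],
  ],
)

```text
clock: 5.22
position: [0.481, -0.1658, 0.2572]
ee_rot: [-0.001, 0.92, 0.393, -0.001]
contact_force: [0.8, -0.2, -3.4]
width: 0.0236
```

Call:
send_rows(
  increments=[
    [0,-0.032,0.018,0,0],
    [0,-0.0146,0.006,0,0],
    [0,0,0,0,0],
    [0,0,0,0,0],
  ],
)

```text
clock: 5.72
position: [0.4679, -0.2134, 0.2587]
ee_rot: [-0.001, 0.919, 0.393, 0.0]
contact_force: [-0.2, 0.2, -2.6]
width: 0.0237
```

```bash
python3 snap.py 4 wrist; python3 -c "
from rig import manip;print(manip.get_state()['qpos'])"
```

```text
{'clock': 5.725, 'position': [0.4679, -0.2134, 0.2587], 'ee_rot': [-0.0009, 0.9195, 0.3931, 0.0001], 'contact_force': [-0.1985, 0.2243, -2.5979], 'width': 0.0237}
[-5.63853314e-01  1.69374685e-01  1.57938514e+00  9.60296400e-04
  1.39363124e+00 -1.37257057e+00]
```

View pics/wrist4.png

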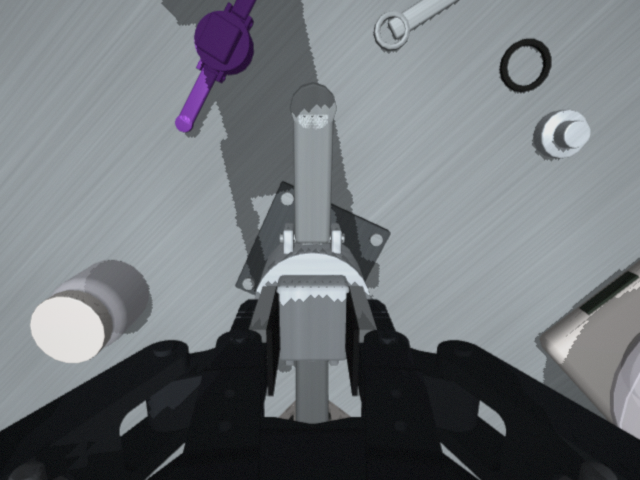

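Call:
send_rows(
  increments=[
    [0,0.02,0.04,0,0],
    [0,0.025,0.05,0,0],
    [0,0,0.04,0,0],
    [0,0,0,0,0],
    [0,0,0,0,0],
  ],
)

```text
clock: 6.4
position: [0.5926, -0.2707, 0.2588]
ee_rot: [-0.001, 0.919, 0.393, -0.0]
contact_force: [0.5, 0.8, -2.9]
width: 0.0231
```

```bash
python3 snap.py 5 wrist scene side
```

```text
{'clock': 6.4, 'position': [0.5926, -0.2707, 0.2588], 'ee_rot': [-0.001, 0.9194, 0.3933, -0.0004], 'contact_force': [0.5263, 0.8002, -2.8997], 'width': 0.0231}
```

View pics/wrist5.png

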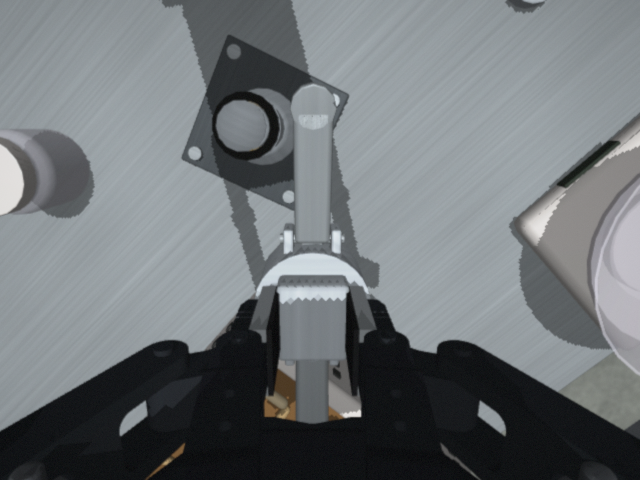

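View pics/side5.png

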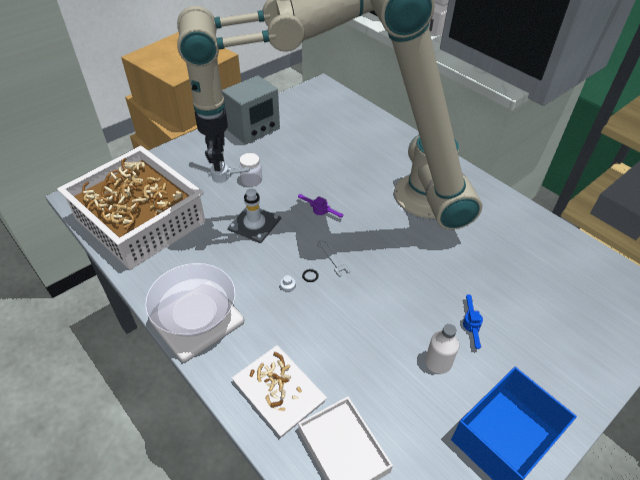

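View pics/scene5.png

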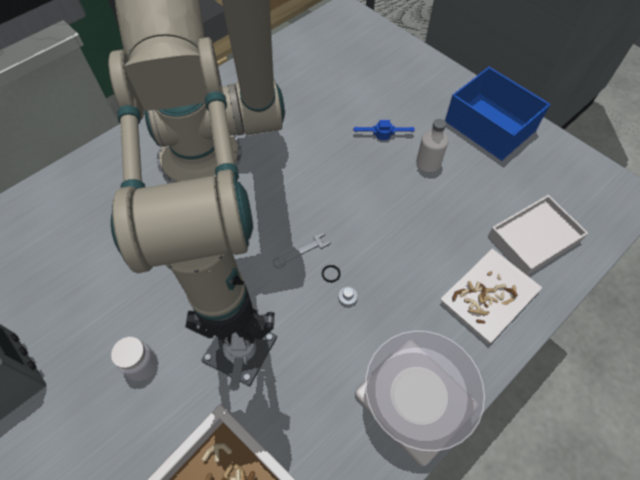

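Run:
```python
from h import *
crop("pics/wrist5.png","pics/c8.png",175,30,130,185,4)
crop("pics/wrist5.png","pics/c9.png",205,80,100,95,7)
```

```text
(no output)
```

View pics/c8.png

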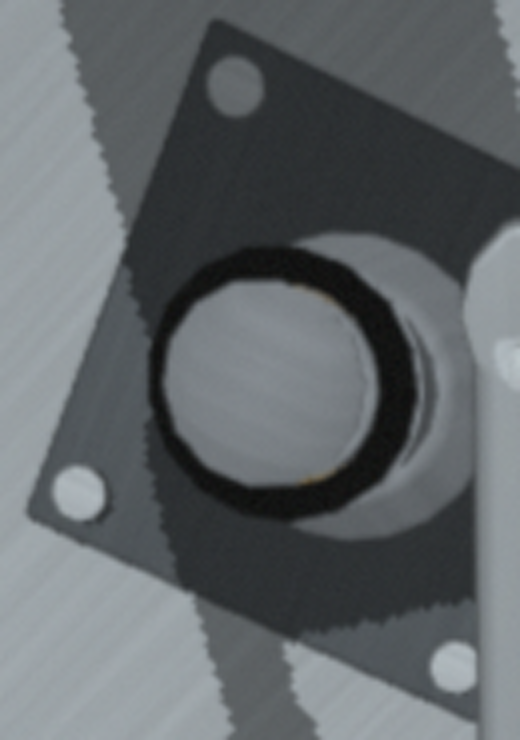

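View pics/c9.png

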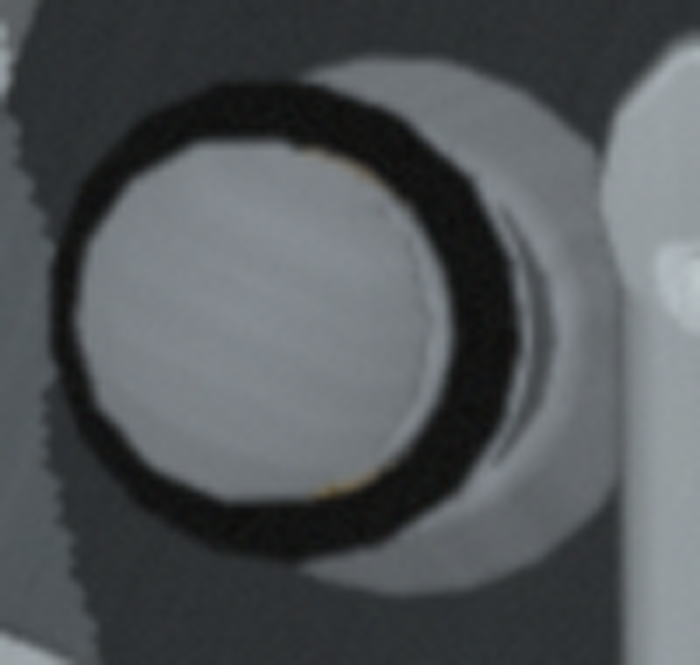

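Run:
```python
from snap import *
c=cal("wrist",5)
T=np.array(c["camera_from_world"]);print("cam",(-T[:3,:3].T@T[:3,3]).round(4))
b=[(175+x/4-.4,30+y/4-.4) for x,y in[(236,86),(455,667),(79,493)]]
for z in(.012,.015):
    P=[onz(c,*p,z) for p in b];print("plate",((P[0]+P[1])/2).round(4),[np.linalg.norm(P[0]-P[2]).round(4),np.linalg.norm(P[1]-P[2]).round(4)])
for z in(.106,.109,.112): print("ring",z,onz(c,205+286/7-.4,80+320/7-.4,z).round(4), (onz(c,205+522/7,80+320/7,z)-onz(c,205+50/7,80+320/7,z)).round(4))
# right edges: sleeve circle at z=.075: left? right 620, top 58,bottom 595
print("sleeve ctr y", onz(c,205+410/7-.4,80+326/7-.4,.075).round(4))
def fit(p):
    pass
S,D=cal("scene",5),cal("side",5)
for (n,cc) in(("scene",S),("side",D),("wrist",c)):
    print(n,proj(cc,[[.511,-.2565,z] for z in(.0,.012,.075,.105,.112,.132)]).round(1).tolist())
```

```text
cam [ 0.5444 -0.2248  0.4002]
plate [ 0.5104 -0.2564  0.012 ] [np.float64(0.0972), np.float64(0.0969)]
plate [ 0.5107 -0.2561  0.015 ] [np.float64(0.0965), np.float64(0.0961)]
ring 0.106 [ 0.5097 -0.2564  0.106 ] [0.0326 0.0342 0.    ]
ring 0.109 [ 0.5101 -0.2561  0.109 ] [0.0323 0.0338 0.    ]
ring 0.112 [ 0.5105 -0.2558  0.112 ] [0.0319 0.0335 0.    ]
sleeve ctr y [ 0.516  -0.2503  0.075 ]
scene [[239.3, 348.8], [238.5, 347.0], [233.8, 337.3], [231.3, 332.2], [230.8, 331.0], [229.1, 327.4]]
side [[254.3, 224.6], [253.9, 221.9], [252.3, 207.0], [251.4, 199.7], [251.2, 197.9], [250.6, 192.8]]
wrist [[264.1, 127.6], [262.6, 127.6], [252.9, 127.1], [246.9, 126.8], [245.3, 126.7], [240.3, 126.4]]
```

Call:
send_rows(
  increments=[
    [0,-0.016,-0.024,0,0],
    [0,-0.02,-0.03,0.02,0],
    [0,-0.01,-0.0154,0.03,0],
    [0,0,0,0.025,0],
    [0,0,0,0,0],
    [0,0,0,0,0],
  ],
)

```text
clock: 7.3
position: [0.5115, -0.2578, 0.1858]
ee_rot: [0.001, 0.92, 0.393, 0.001]
contact_force: [0.4, -0.1, -3.9]
width: 0.0235
```

```bash
python3 snap.py 6 scene side; python3 -c "
from h import *
crop('pics/side6.png','pics/c10.png',205,130,90,110,7)
crop('pics/scene6.png','pics/c11.png',180,270,110,110,7)"
```

```text
{'clock': 7.3, 'position': [0.5115, -0.2578, 0.1858], 'ee_rot': [0.0011, 0.9197, 0.3927, 0.0008], 'contact_force': [0.4065, -0.0518, -3.9081], 'width': 0.0235}
```

View pics/c10.png

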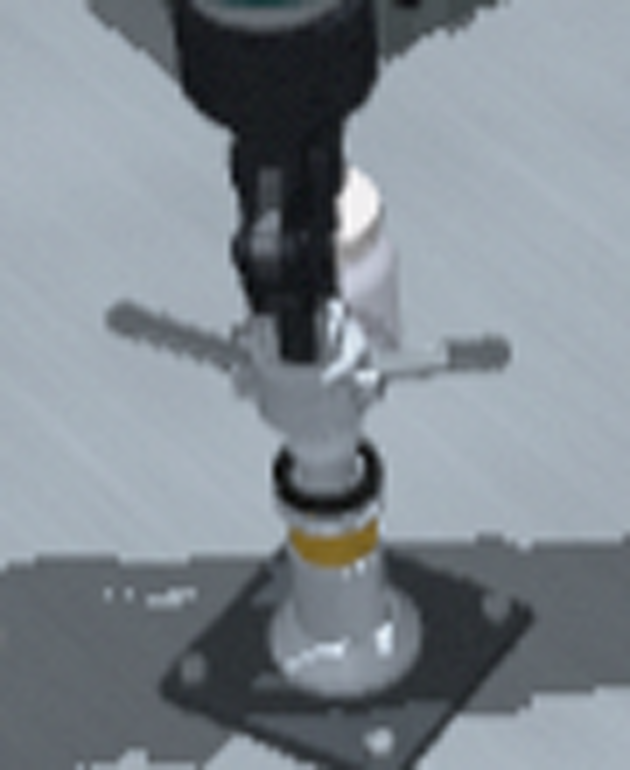

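View pics/c11.png

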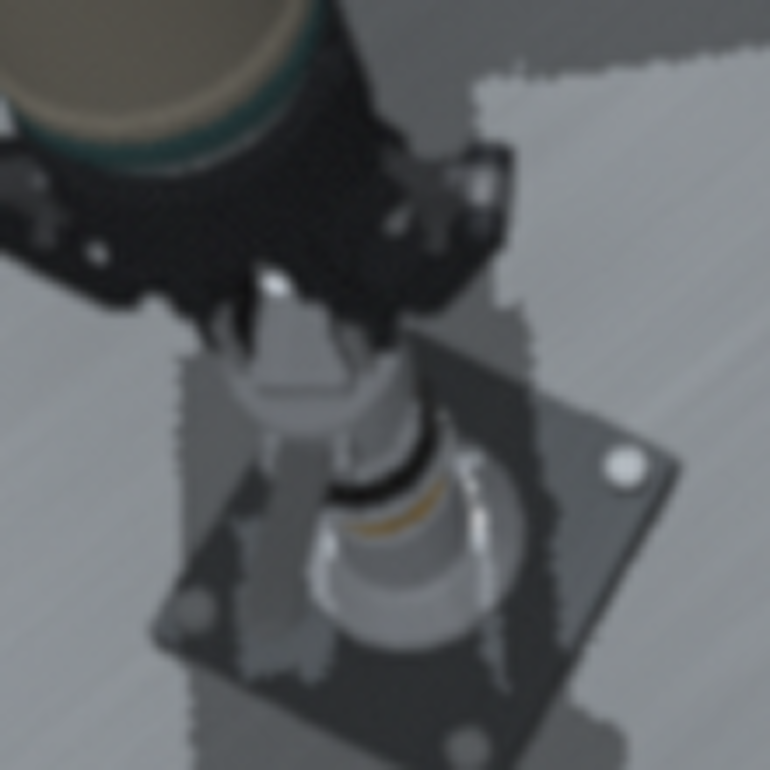

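Call:
send_rows(
  increments=[
    [0,0.0006,-0.0018,0.005,0],
    [0,0,0,0.005,0],
    [0,0,0,0,0],
    [0,0,0,0,0],
  ],
)

```text
clock: 7.9
position: [0.51, -0.2559, 0.1742]
ee_rot: [-0.0, 0.92, 0.393, 0.0]
contact_force: [-0.4, -0.5, -3.0]
width: 0.0234
```

```bash
python3 snap.py 7 side; python3 -c "
from h import *
for i in range(6):
  print(manip.get_state()['position'].round(4));manip.get_image('side')
crop('pics/side7.png','pics/c12.png',205,130,90,110,7)"
```

```text
{'clock': 7.9, 'position': [0.51, -0.2559, 0.1742], 'ee_rot': [-0.0, 0.9197, 0.3926, 0.0], 'contact_force': [-0.438, -0.484, -3.0474], 'width': 0.0234}
[ 0.5101 -0.256   0.1743]
[ 0.5101 -0.256   0.1744]
[ 0.5101 -0.256   0.1744]
[ 0.51   -0.256   0.1744]
[ 0.51   -0.256   0.1744]
[ 0.51   -0.2559  0.1744]
```

View pics/c12.png

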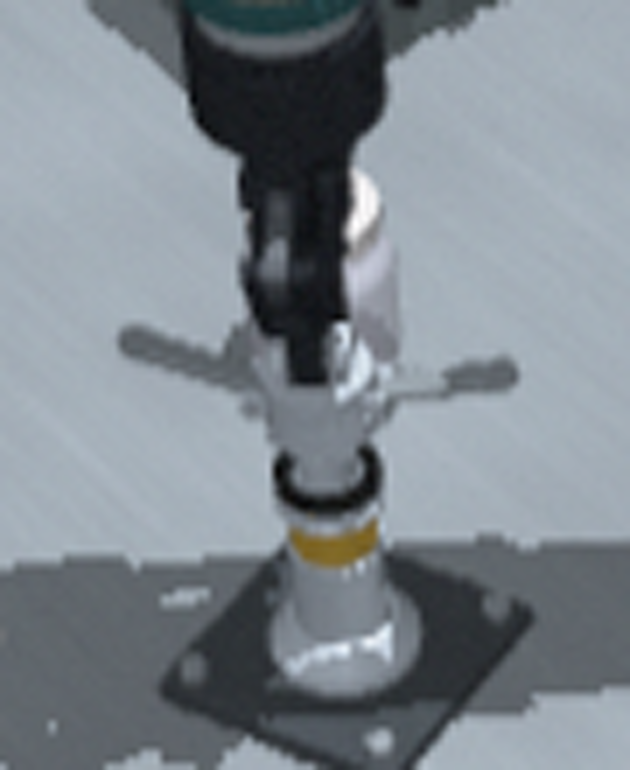

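Call:
send_rows(
  increments=[
    [0,0.0003,0.0005,0.004,0],
    [0,0,0,0.004,0],
    [0,0,0,0.003,0],
    [0,0,0,0,0],
  ],
)

```text
clock: 8.75
position: [0.5103, -0.2558, 0.1629]
ee_rot: [-0.0, 0.92, 0.393, -0.0]
contact_force: [0.1, 0.8, -2.6]
width: 0.0234
```

Call:
send_rows(
  increments=[
    [0,0,0,0.003,0],
    [0,0,0,0.003,0],
    [0,0,0,0,0],
  ],
)

```text
clock: 9.12
position: [0.5103, -0.2559, 0.157]
ee_rot: [-0.0, 0.92, 0.393, -0.0]
contact_force: [0.1, -0.7, -2.8]
width: 0.0236
```

Call:
send_rows(
  increments=[
    [0,0,0,0.002,0],
    [0,0,0,0.002,0],
    [0,0,0,0.002,0],
    [0,0,0,0,0],
  ],
)

```text
clock: 9.62
position: [0.5106, -0.2561, 0.1521]
ee_rot: [0.0, 0.92, 0.393, 0.0]
contact_force: [-0.6, 0.4, 2.7]
width: 0.0237
```

Call:
send_rows(
  increments=[
    [0,0,0,0.001,0],
    [0,0,0,0.001,0],
    [0,0,0,0,0],
  ],
)

```text
clock: 10.0
position: [0.5106, -0.2562, 0.151]
ee_rot: [0.001, 0.92, 0.393, 0.0]
contact_force: [-3.8, 0.5, 7.8]
width: 0.0236
```

Call:
send_rows(
  increments=[
    [0,0,0,0.001,0],
    [0,0,0,0,0],
  ],
)

```text
clock: 10.25
position: [0.5106, -0.2562, 0.15]
ee_rot: [0.001, 0.92, 0.393, 0.0]
contact_force: [-3.3, 0.7, 8.1]
width: 0.0239
```

Call:
send_rows(
  increments=[
    [0,0,0,0.001,0],
    [0,0,0,0,0],
  ],
)

```text
clock: 10.5
position: [0.5106, -0.2562, 0.1491]
ee_rot: [0.001, 0.92, 0.393, 0.0]
contact_force: [-3.2, 0.6, 7.6]
width: 0.0236
```

Call:
send_rows(
  increments=[
    [0,-0.0003,-0.0004,0.001,0],
    [0,0,0,0.001,0],
    [0,0,0,0,0],
  ],
)

```text
clock: 10.88
position: [0.5105, -0.2562, 0.1472]
ee_rot: [0.001, 0.92, 0.393, 0.001]
contact_force: [-2.1, 0.5, 8.0]
width: 0.024
```

Call:
send_rows(
  increments=[
    [0,0,0,0.001,0],
    [0,0,0,0,0],
  ],
)

```text
clock: 11.12
position: [0.5105, -0.2562, 0.1462]
ee_rot: [0.001, 0.92, 0.393, 0.001]
contact_force: [-1.9, 1.6, 7.4]
width: 0.0235
```

Call:
send_rows(
  increments=[
    [0,0,0,0.001,0],
    [0,0,0,0,0],
  ],
)

```text
clock: 11.38
position: [0.5105, -0.2562, 0.1452]
ee_rot: [0.001, 0.92, 0.393, 0.001]
contact_force: [-2.1, 1.0, 8.1]
width: 0.0235
```

Call:
send_rows(
  increments=[
    [0,0,0,0.001,0],
    [0,0,0,0,0],
  ],
)

```text
clock: 11.62
position: [0.5105, -0.2562, 0.1448]
ee_rot: [0.001, 0.92, 0.393, 0.001]
contact_force: [-4.1, 0.9, 11.5]
width: 0.0236
```

Call:
send_rows(
  increments=[
    [0,0,0,0.001,0],
    [0,0,0,0,0],
  ],
)

```text
clock: 11.88
position: [0.5105, -0.2562, 0.1448]
ee_rot: [0.001, 0.92, 0.393, 0.001]
contact_force: [-4.7, 1.5, 16.9]
width: 0.0236
```

Call:
send_rows(
  increments=[
    [0,0,0,0.0008,0],
    [0,0,0,0,0],
    [0,0,0,0,0],
  ],
)

```text
clock: 12.25
position: [0.5106, -0.2563, 0.1448]
ee_rot: [0.002, 0.92, 0.393, 0.001]
contact_force: [-5.1, 2.5, 19.5]
width: 0.0239
```

Call:
send_rows(
  increments=[
    [0,0,0,-0.003,0],
    [0,0,0,0,0],
  ],
)

```text
clock: 12.5
position: [0.5105, -0.2562, 0.1449]
ee_rot: [0.001, 0.92, 0.393, 0.001]
contact_force: [-1.3, 0.8, 9.0]
width: 0.0234
```

```bash
python3 snap.py 8 side scene; python3 -c "
from h import *
crop('pics/side8.png','pics/c13.png',205,130,90,110,7)
crop('pics/scene8.png','pics/c14.png',180,270,110,110,6)"
```

```text
{'clock': 12.5, 'position': [0.5105, -0.2562, 0.1449], 'ee_rot': [0.0009, 0.9197, 0.3926, 0.0006], 'contact_force': [-1.3038, 0.8431, 9.0483], 'width': 0.0234}
```

View pics/c13.png

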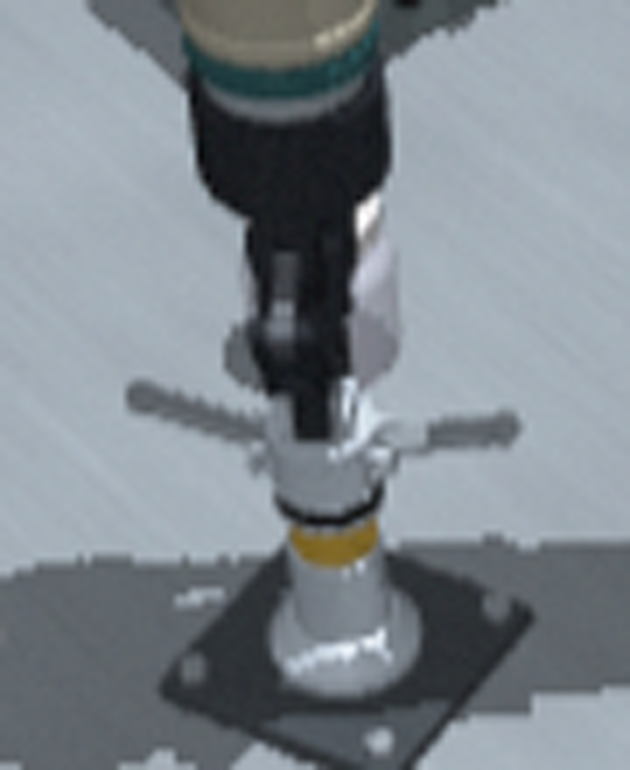

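View pics/c14.png

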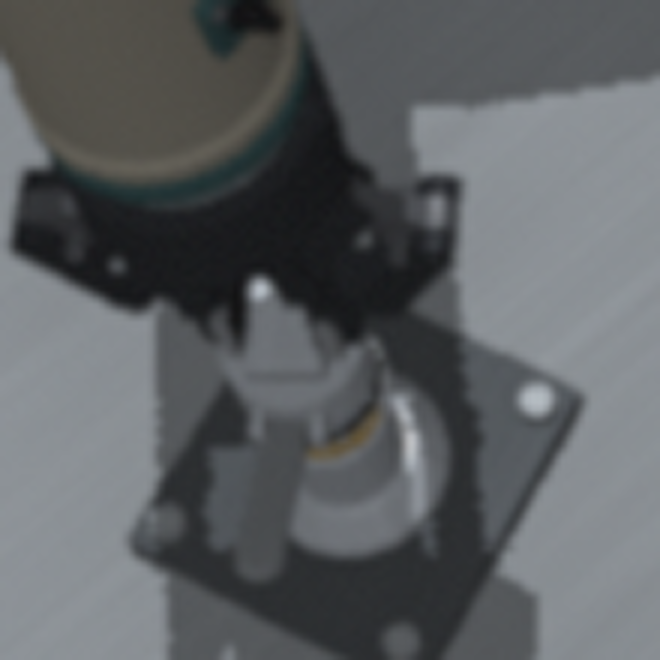

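Call:
send_rows(
  increments=[
    [0,0,0,-0.0015,0],
    [0,0,0,0,0],
    [1,0,0,0,0],
    [1,0,0,0,0],
    [1,0,0,0,0],
    [1,0,0,0,0],
    [1,0,0,0,0],
  ],
)

```text
clock: 13.48
position: [0.51, -0.256, 0.145]
ee_rot: [0.0, 0.92, 0.393, 0.0]
contact_force: [-0.6, 0.4, -0.1]
width: 0.0855
```

```bash
python3 snap.py 9 wrist
```

```text
{'clock': 13.475, 'position': [0.51, -0.256, 0.145], 'ee_rot': [0.0, 0.9197, 0.3926, 0.0], 'contact_force': [-0.5857, 0.421, -0.1447], 'width': 0.0855}
```

View pics/wrist9.png

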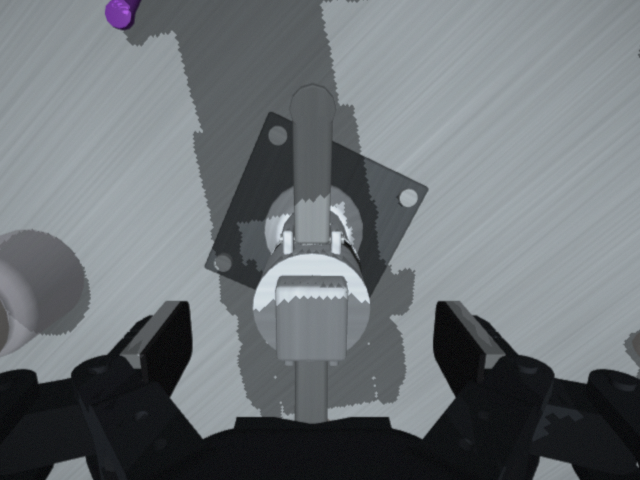

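Call:
send_rows(
  increments=[
    [1,0,0,-0.02,0],
    [1,0,0,-0.03,0],
    [1,0,0,-0.015,0],
    [1,0,0,0,0.12],
    [1,0,0,0,0.16],
    [1,0,0,0,0.16],
    [1,0,0,0,0.16],
    [1,0,0,0,0.16],
  ],
)

```text
clock: 14.52
position: [0.5098, -0.2558, 0.2096]
ee_rot: [-0.0, 1.0, 0.021, -0.0]
contact_force: [-0.2, 0.1, 0.1]
width: 0.0853
```

Call:
send_rows(
  increments=[
    [1,0,0,0,0.16],
    [1,0,0,0,0.16],
    [1,0,0,0,0.16],
    [1,0,0,0,0.16],
    [1,0,0,0,0.13],
    [1,0,0,0,0.04],
    [0.8,0,0,0,0],
    [0.8,0,0,0,0],
  ],
)

```text
clock: 15.52
position: [0.5099, -0.2559, 0.2098]
ee_rot: [-0.0, 0.928, -0.372, -0.0]
contact_force: [-0.2, -0.1, 0.4]
width: 0.0681
```

```bash
python3 snap.py 10 wrist side; python3 -c "
from h import *
crop('pics/side10.png','pics/c15.png',195,120,110,110,7)"
```

```text
{'clock': 15.525, 'position': [0.5099, -0.2559, 0.2098], 'ee_rot': [-0.0, 0.9282, -0.372, -0.0001], 'contact_force': [-0.2353, -0.0929, 0.4302], 'width': 0.0681}
```

View pics/wrist10.png

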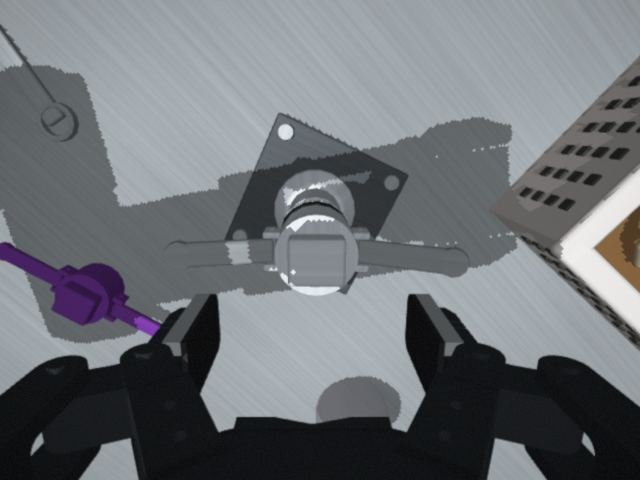

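View pics/c15.png

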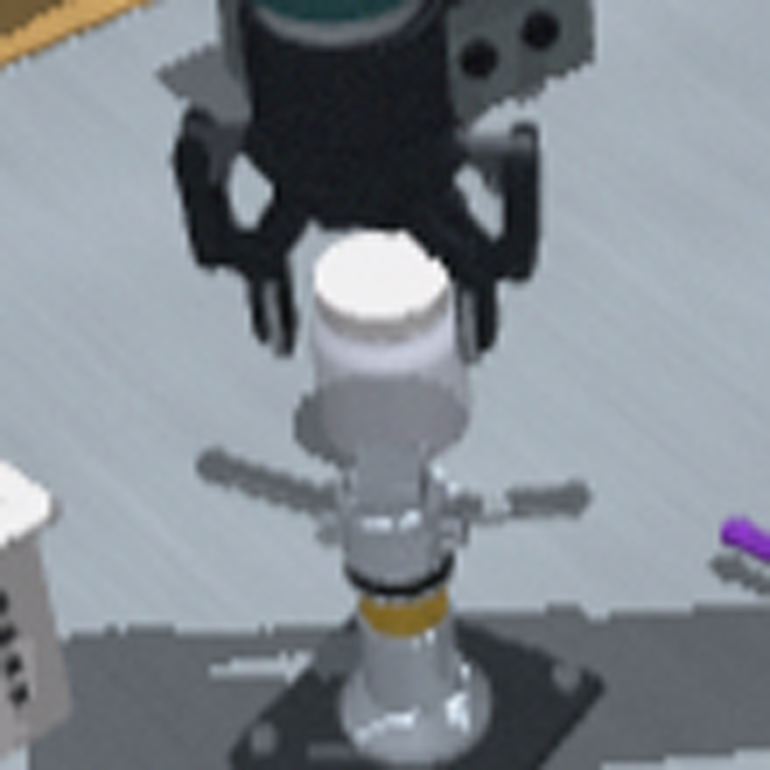

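Run:
```python
from snap import *
crop("pics/wrist10.png","pics/c16.png",265,205,100,100,7)
c=cal("wrist",10)
print(proj(c,[[.5099,-.2559,.1555],[.5105,-.2562,.1555],[.5106,-.2561,.1415]]))
```

```text
[[313.38805416 263.94184489]
 [314.64666496 263.57471751]
 [314.52211634 255.04396318]]
```

View pics/c16.png

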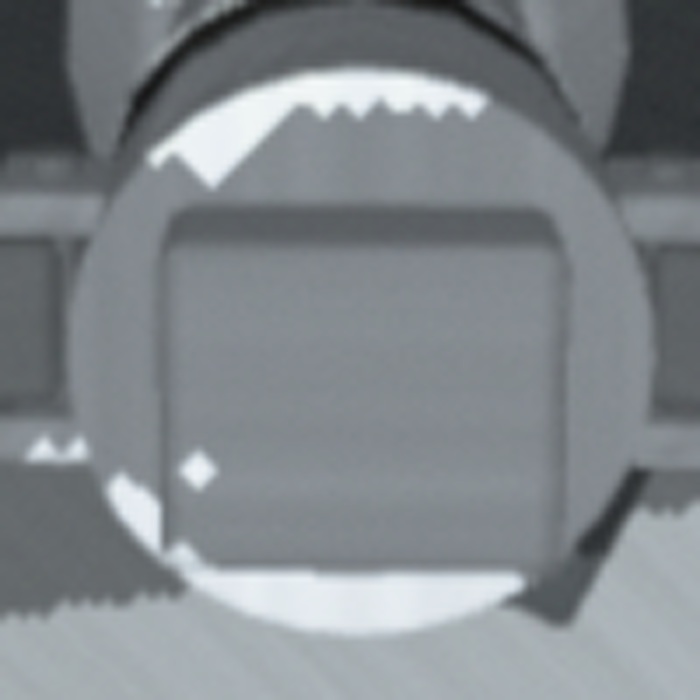

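Call:
send_rows(
  increments=[
    [1,0.001,-0.0005,0.015,0],
    [1,0,0,0.025,0],
    [1,0,0,0.02,0],
    [1,0,0,0.005,0],
    [1,0,0,0,0],
  ],
  squeeze=30,
)

```text
clock: 16.25
position: [0.511, -0.2562, 0.1446]
ee_rot: [-0.0, 0.928, -0.372, -0.0]
contact_force: [-0.8, 0.5, -0.1]
width: 0.0854
```

Call:
send_rows(
  increments=[
    [1,0,0,0.004,0],
    [1,0,0,0.004,0],
    [1,0,0,0.004,0],
    [1,0,0,0,0],
  ],
)

```text
clock: 16.75
position: [0.5109, -0.2561, 0.1327]
ee_rot: [-0.0, 0.928, -0.372, -0.0]
contact_force: [0.0, 0.7, 0.4]
width: 0.0855
```

```bash
python3 snap.py 11 wrist side; python3 -c "
from h import *
crop('pics/side11.png','pics/c17.png',195,120,110,110,7)"
```

```text
{'clock': 16.75, 'position': [0.5109, -0.2561, 0.1327], 'ee_rot': [-0.0001, 0.9281, -0.3723, -0.0003], 'contact_force': [0.0209, 0.7316, 0.3615], 'width': 0.0855}
```

View pics/wrist11.png

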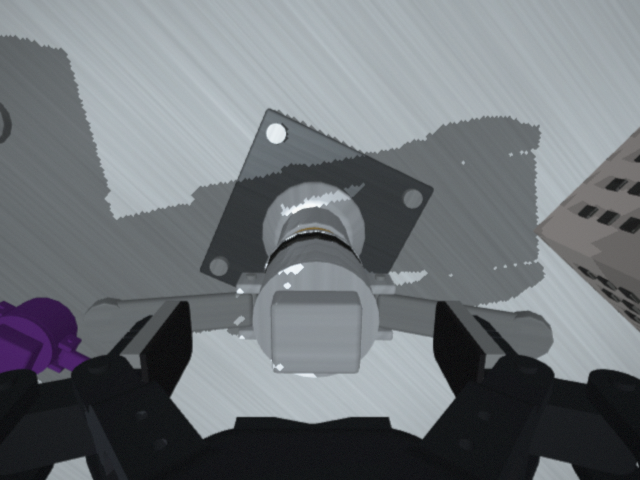

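View pics/c17.png

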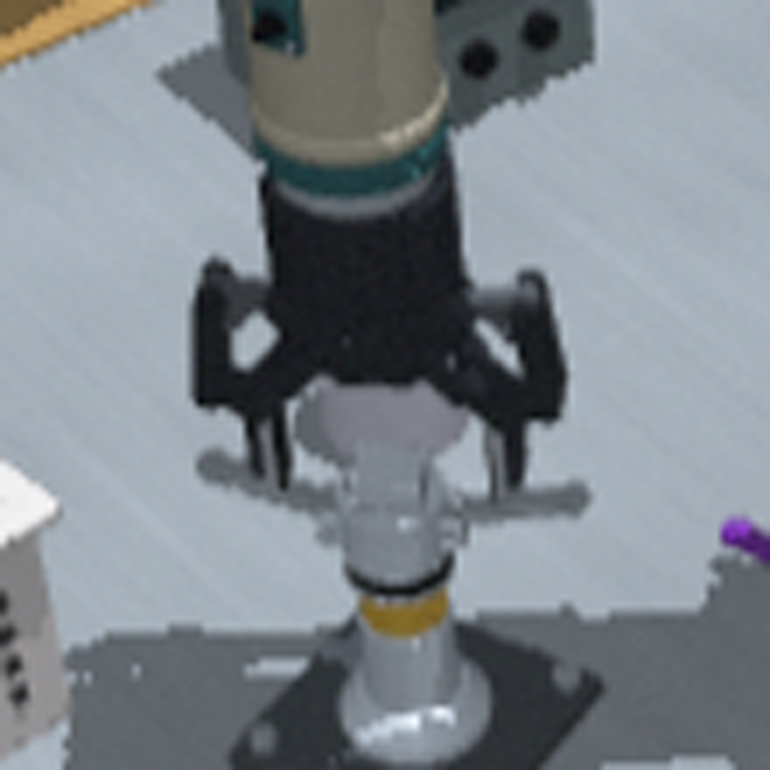

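Call:
send_rows(
  increments=[
    [1,0.001,0,0.004,0],
    [1,0,0,0.004,0],
    [1,0,0,0.004,0],
    [1,0,0,0,0],
  ],
)

```text
clock: 17.35
position: [0.5122, -0.2572, 0.1212]
ee_rot: [-0.0, 0.928, -0.372, 0.0]
contact_force: [0.1, 0.4, 3.0]
width: 0.0854
```

Call:
send_rows(
  increments=[
    [1,0,0,0.004,0],
    [1,0,0,0.004,0],
    [1,0,0,0.004,0],
    [1,0,0,0,0],
  ],
)

```text
clock: 17.85
position: [0.5121, -0.257, 0.1093]
ee_rot: [-0.0, 0.928, -0.372, 0.0]
contact_force: [0.1, -0.2, 3.9]
width: 0.0852
```

```bash
python3 snap.py 12 wrist side; python3 -c "
from h import *
crop('pics/side12.png','pics/c18.png',195,120,110,110,7)"
```

```text
{'clock': 17.85, 'position': [0.5121, -0.257, 0.1093], 'ee_rot': [-0.0, 0.9281, -0.3723, 0.0004], 'contact_force': [0.0663, -0.2337, 3.8657], 'width': 0.0852}
```

View pics/wrist12.png

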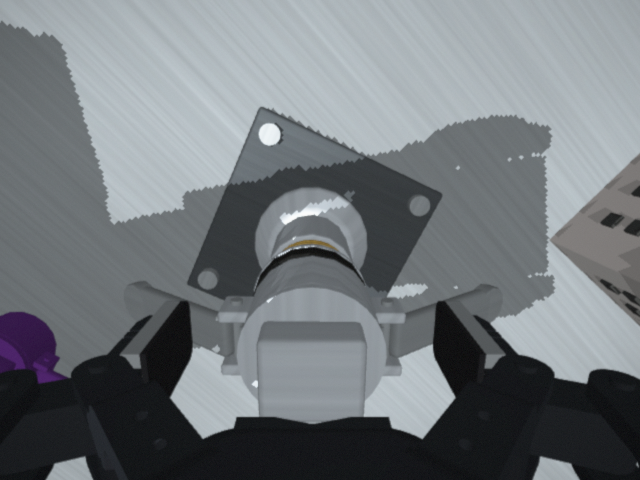

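View pics/c18.png

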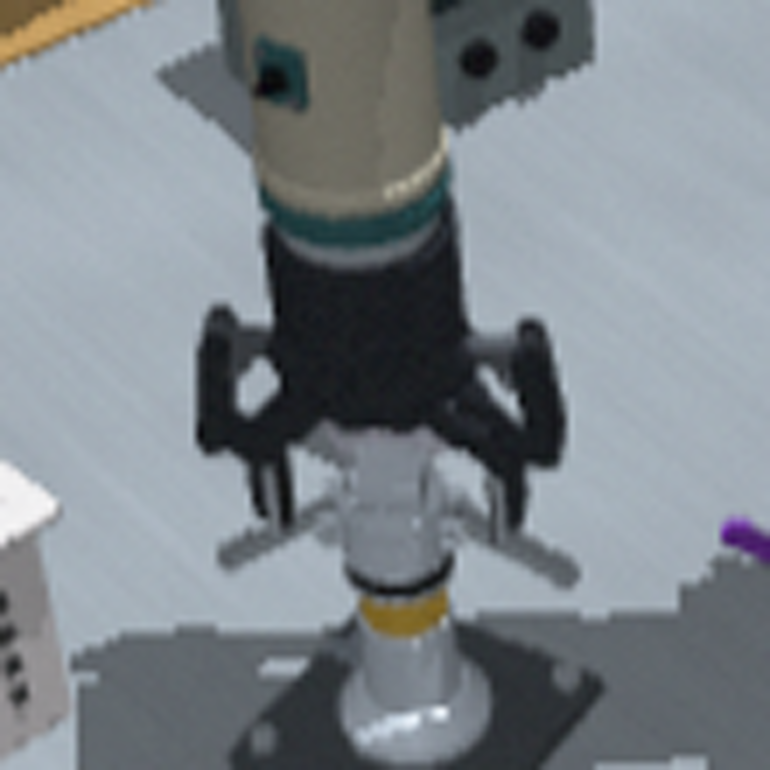

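Call:
send_rows(
  increments=[
    [1,0,0,0.004,0],
    [1,0,0,0.004,0],
    [1,0,0,0,0],
  ],
)

```text
clock: 18.32
position: [0.5118, -0.2569, 0.1009]
ee_rot: [-0.0, 0.928, -0.372, 0.0]
contact_force: [-0.2, -0.1, 4.0]
width: 0.0854
```

Call:
send_rows(
  increments=[
    [1,0,0,0.004,0],
    [1,0,0,0.003,0],
    [1,0,0,0,0],
  ],
)

```text
clock: 18.7
position: [0.5116, -0.2568, 0.0936]
ee_rot: [-0.0, 0.928, -0.372, -0.0]
contact_force: [-0.0, 0.1, 1.5]
width: 0.0858
```

```bash
python3 snap.py 13 side; python3 -c "
from h import *
crop('pics/side13.png','pics/c19.png',195,120,110,110,7)"
```

```text
{'clock': 18.7, 'position': [0.5116, -0.2568, 0.0936], 'ee_rot': [-0.0001, 0.9281, -0.3723, -0.0003], 'contact_force': [-0.0263, 0.0791, 1.4913], 'width': 0.0858}
```

View pics/c19.png

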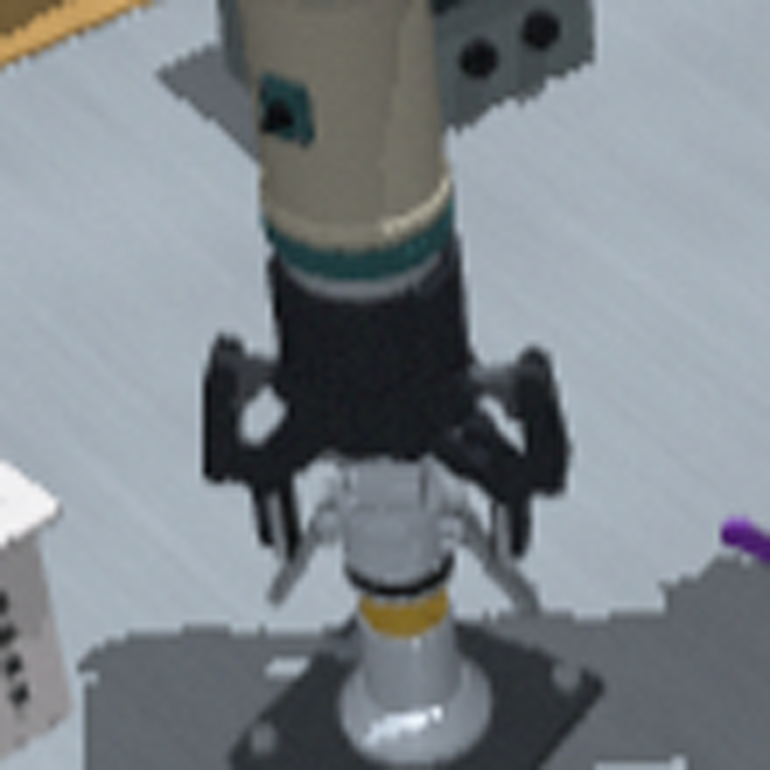

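Call:
send_rows(
  increments=[
    [0.85,0,0,0.002,0],
    [0.8,0,0,0,0],
    [0.75,0,0,0,0],
    [0.7,0,0,0,0],
    [0.65,0,0,0,0],
    [0.65,0,0,0,0],
    [0.65,0,0,0,0],
  ],
  squeeze=40,
)

```text
clock: 19.62
position: [0.5117, -0.2569, 0.0923]
ee_rot: [-0.0, 0.928, -0.372, -0.0]
contact_force: [-0.7, 0.1, 4.9]
width: 0.0606
```

```bash
python3 snap.py 14 side wrist; python3 -c "
from h import *
crop('pics/side14.png','pics/c20.png',195,120,110,110,7)"
```

```text
{'clock': 19.625, 'position': [0.5117, -0.2569, 0.0923], 'ee_rot': [-0.0, 0.9281, -0.3723, -0.0], 'contact_force': [-0.6939, 0.119, 4.9], 'width': 0.0606}
```

View pics/c20.png

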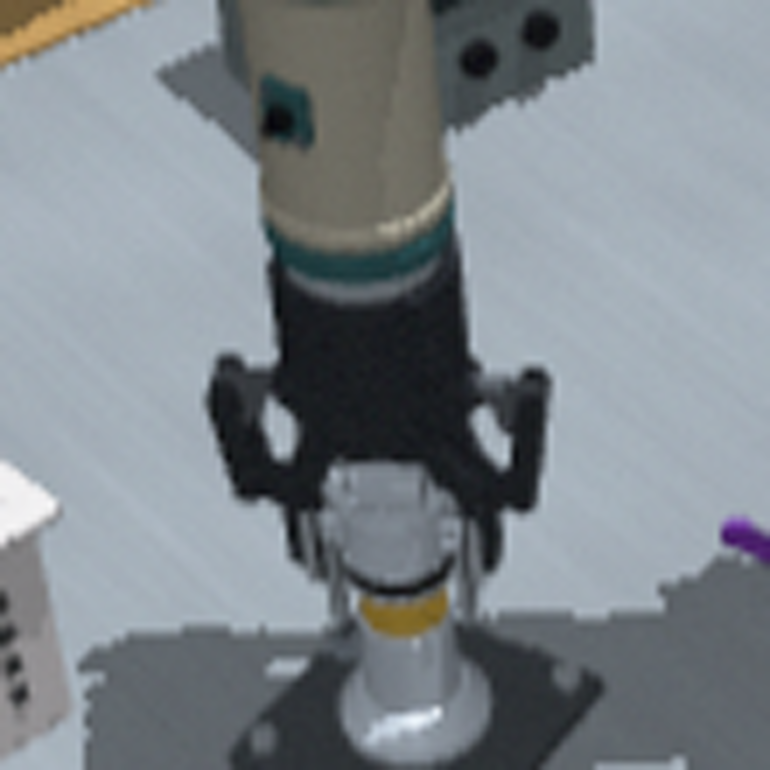

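View pics/wrist14.png

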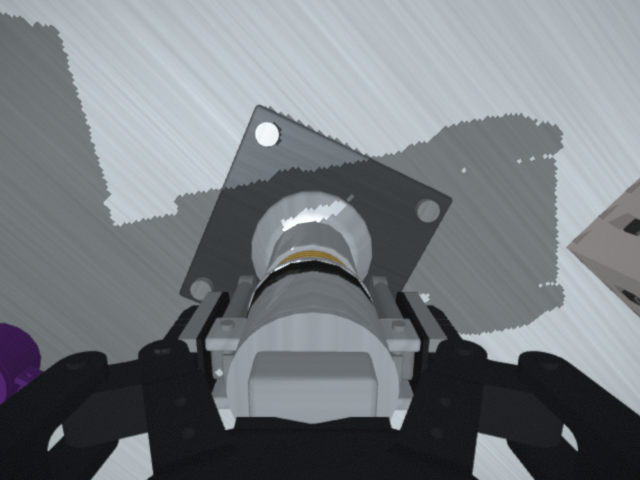

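Call:
send_rows(
  increments=[
    [0.6,0,0,0,0],
    [0.6,0,0,0,0],
    [0.6,0,0,0,0],
    [0.6,0,0,0,0],
  ],
  squeeze=80,
)

```text
clock: 20.23
position: [0.5117, -0.2569, 0.0925]
ee_rot: [-0.0, 0.928, -0.372, 0.0]
contact_force: [-1.2, 0.4, 6.9]
width: 0.0598
```

Call:
send_rows(
  increments=[
    [1,0,0,0,0],
    [1,0,0,0,0],
    [1,0,0,0,0],
    [1,0,0,0,0],
  ],
)

```text
clock: 20.72
position: [0.5117, -0.2569, 0.0918]
ee_rot: [-0.0, 0.928, -0.372, -0.0]
contact_force: [0.0, 0.3, 0.3]
width: 0.0855
```

```bash
python3 snap.py 15 side wrist; python3 -c "
from h import *
crop('pics/side15.png','pics/c21.png',195,120,110,110,7)"
```

```text
{'clock': 20.725, 'position': [0.5117, -0.2569, 0.0918], 'ee_rot': [-0.0001, 0.9281, -0.3723, -0.0002], 'contact_force': [0.0293, 0.3092, 0.2964], 'width': 0.0855}
```

View pics/c21.png

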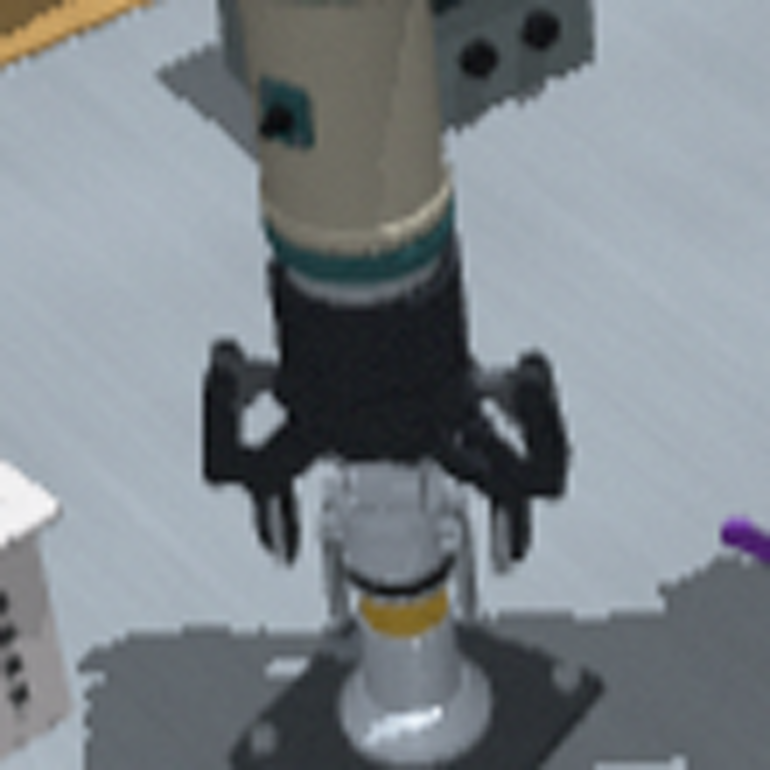

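View pics/wrist15.png

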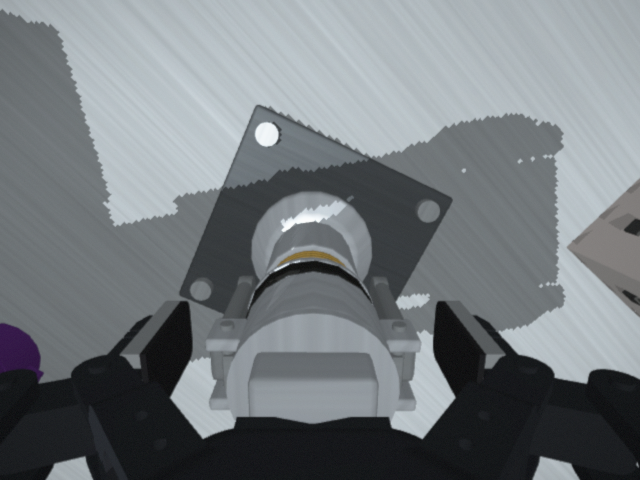

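Call:
send_rows(
  increments=[
    [1,0,0,-0.01,0],
    [1,0,0,-0.025,0],
    [1,0,0,-0.04,0],
    [1,0,0,-0.05,0],
    [1,0,0,-0.02,0],
    [1,0,0,0,0],
  ],
)

```text
clock: 21.58
position: [0.5128, -0.2576, 0.2397]
ee_rot: [0.001, 0.928, -0.372, 0.003]
contact_force: [-0.1, -0.1, -0.1]
width: 0.0853
```

```bash
python3 snap.py 16 side wrist scene; python3 -c "
from h import *
crop('pics/side16.png','pics/c22.png',205,150,90,90,7)
crop('pics/scene16.png','pics/c24.png',190,290,100,100,6)
crop('pics/wrist16.png','pics/c23.png',230,170,160,160,4)"
```

```text
{'clock': 21.575, 'position': [0.5128, -0.2576, 0.2397], 'ee_rot': [0.0005, 0.9281, -0.3723, 0.0027], 'contact_force': [-0.1077, -0.1224, -0.142], 'width': 0.0853}
```

View pics/c22.png

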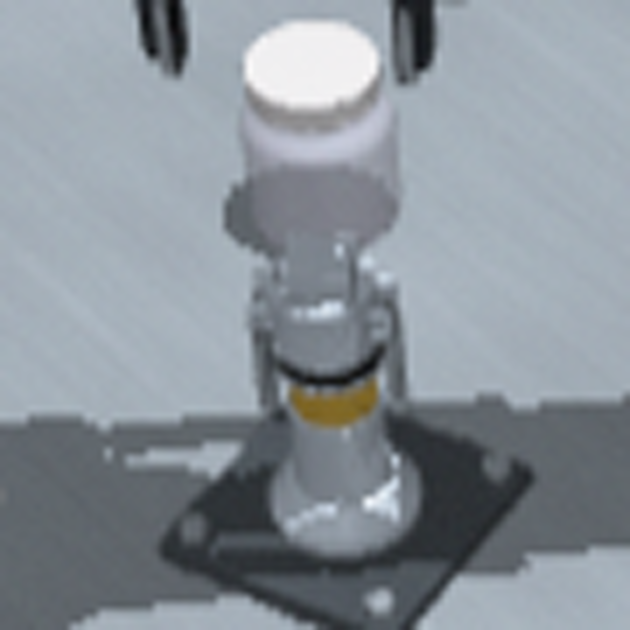

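View pics/c23.png

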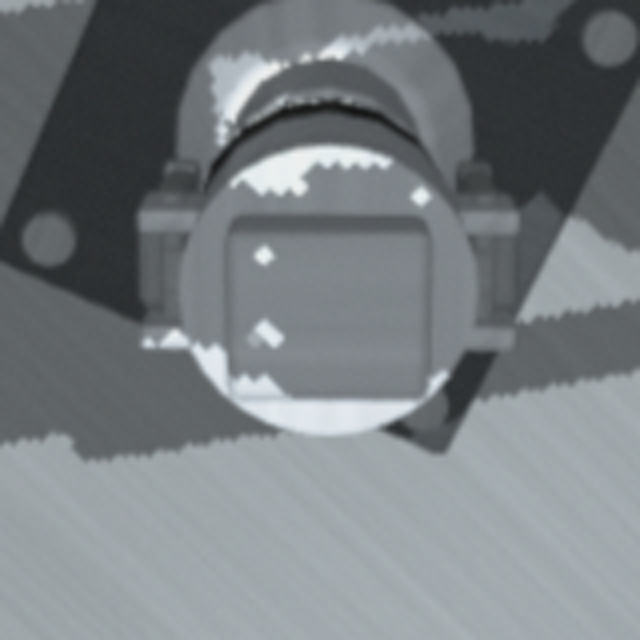

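View pics/c24.png

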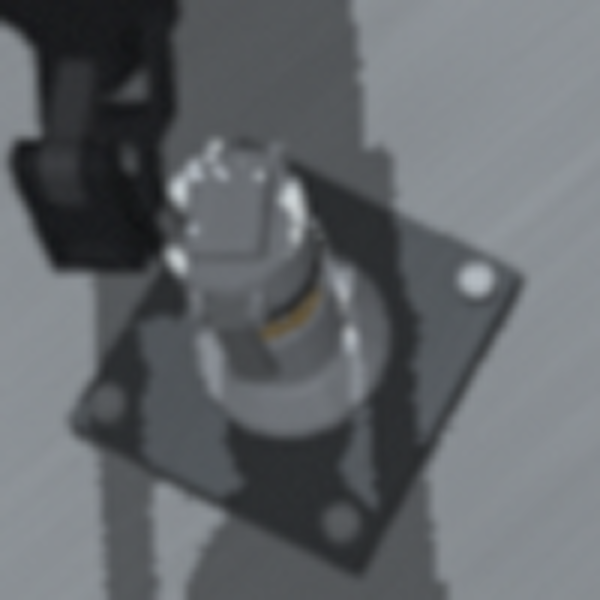

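```bash
python3 -c "
from rig import manip
s=manip.get_state();print(s['clock'],s['contact_force'])
print(manip.sign_off())"
```

```text
21.725 [-0.47864746  0.94283548 -0.27527031]
the job is handed in; nothing more can be done
None
```

The coupler is home on the outlet with both cam arms down. I handed the job in at 21.7 s; the interface reports no verdict.

- **Seating:** I gripped the silver coupler by its block, set it over the stub and pressed it down by feel. The seal ring gave at about 8 N on the wrist, roughly 11 N with the coupler's weight. After about 7 mm of travel it met a firm stop. The most I pushed was about 20 N on the wrist, roughly 23 N with the weight, against the 40 N limit. Both arms were still raised at that point.
- **Cam arms:** I let go, turned the gripper a quarter turn and pressed both arms down together with the open fingers, using at most about 4 N. I then closed the fingers to bring both arms flat. The fingers stopped at a reading of 59.8 mm. The gripper had read about 2.4 mm under on the 26 mm block, so this matches the 62 mm expected with both arms flat. I then opened the fingers and raised the gripper clear.
- **Last checks:** The pictures show the coupler upright on the axis, with its rim on the pressed ring and both arms hanging flat at its sides. The force reading was about zero apart from noise.
- **Not checked directly:** I judged the arm angles and the ring's depth from the pictures, the finger width and the travel, not from joint readings. The bystanders looked undisturbed during the work, but I did not measure their positions again at the end.

No check failed. The seal turned out about 5 mm higher than my first camera estimate, but within the stated range.

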